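# Prove the vial conveyor's latching stop button and reset it

### The job

Check the vial conveyor's stop button before the first batch: push the mushroom head straight in with the fingertips until it latches, take the fingers off to see that it stays in by itself, then push one of its lobes round clockwise (seen from above) with a fingertip until the head springs back out. When it is out again, push the round reset button on the two-button box fully in and let it come back, and finish with the robot clear. Only push with gentle force and never grip the head; do not press the square start button, and leave the vials, rack and other bench things where they are.

Things in the scene. Friction and masses are not known exactly. Their poses are not given: they have to be found in the camera images.
- stop_box: fixed stop station on the bench: a box 100 x 100 mm, 65 mm high, with the mushroom stop button in the middle of its top. Origin: centre of the underside; z up; x, y along its sides. Its place and yaw vary (yaw up to 0.5 rad from the world axes), and it may stand left or right of the two-button box.
- stop_top (a point): highest point of the mushroom head, on its upright axis, 98.5 mm above the bench when out. The head has a round core 42 mm across with a nearly flat crown, and three lobes 120 deg apart that reach 35 mm from the axis (70 mm over all). The lobes' undersides lie 19.5 mm below this point; their tops slope from 2.5 mm below it at the core to 13 mm below it at the rim.
- stop_lobe (a point): middle of the outer rim of one lobe, 4 mm above its underside, 35 mm from the head's axis; it moves with the head. At rest it points along stop_box's -x, the other two lobes 120 deg either side. A lobe spans 50 deg with straight upright sides along radii. In each 70 deg gap between two lobes shut fingers (22 mm wide) can stand upright just outside the core.
- stop_panel (a point): centre of the top face of stop_box, on the head's axis, 65 mm above the bench. The lobes' undersides stand 14 mm above it when the head is out, 7 mm when it is latched in; under them are only a stem and a collar 35 mm across and 5 mm high.
- stop_plunger (a joint): how far the mushroom head is pushed in, m: 0 is out, the hard stop is at 0.008. A spring holds it out (4 N at the start); pushed straight down it needs about 8 N and catches at about 0.007, and then stays in at about 0.0065 when let go. Turning the head clockwise frees it and it springs out to 0.
- stop_head (a joint): turn of the head about its upright axis, rad: 0 at rest, grows clockwise seen from above, stop at 0.8. A spring (0.01 to 0.09 N m, so 1 to 4 N on a lobe) brings it back to 0 when let go. Latched in, the head is freed at about 0.6 and rises at once, even with a finger still against the lobe.
- button_box: fixed two-button box on the bench: 85 mm (its x) by 170 mm (its y), 60 mm high; origin: centre of the underside, z up. Place and yaw vary. The round reset button stands at y = +42 mm, the square start button at y = -42 mm.
- reset_top (a point): centre of the top face of the round reset button, 27 mm across, 76 mm above the bench, standing 10 mm proud of a flat round bezel 37 mm across.
- reset_button (a joint): how far the round reset button is pushed in, m: 0 out, 0.006 fully in (2 N at the start, 5.5 N at the end); it springs back.
- start_top (a point): centre of the top face of the square start button (25 mm), same height as the reset button: not to be pressed.
- start_button (a joint): how far the square start button is pushed in, m: 0 out, 0.006 fully in; same spring.
- vial_a: small glass vial with a cap, 22 mm across, 46 mm high, loose, standing between the two boxes; origin: centre of the underside.
- vial_b: a second vial like vial_a, farther from the robot between the two boxes.
- timer: small bench timer, 45 x 62 x 23 mm, loose, lying between the two boxes, between the vials.
- pipette: pipette about 245 mm long, 31 mm thick, loose, lying near the robot on its left.
- tube_rack: wire rack with capped tubes, 110 x 200 mm, 110 mm high, loose, at the left side.
- tip_box: tip box 85 x 122 mm, 80 mm high, loose, at the right side.

How it is judged (in metres and radians):
On the way, in this order (a step that is already met when the one before it is completed fails the run):
1. the mushroom head is latched in and stays in with no finger on it (value of joint stop_plunger above 0.0055 m and contact force between the fingers and stop_box below 0.2 N), for 0.2 s.
2. the head has been turned and has sprung back out (value of joint stop_plunger below 0.0015 m), for 0.1 s.
3. the round reset button is pushed fully in, with the stop button out (value of joint reset_button above 0.0045 m and value of joint stop_plunger below 0.0015 m), for 0.05 s.
At the end, for the whole second after the job is handed in: The mushroom head is out (within 1.5 mm) and turned back (within 0.12 rad), the reset and start buttons are out (within 1 mm), and every bench thing is within 20 mm of where it stood (value of joint stop_plunger below 0.0015 m and value of joint stop_head below 0.12 rad and value of joint each of reset_button, start_button below 0.001 m and distance of each of vial_a, vial_b, timer, pipette, tube_rack, tip_box from where it was at the start of the episode below 0.02 m); the robot touches nothing.
It fails at once if the square start button is pressed (value of joint start_button above 0.002 m).
It fails at once if the head is gripped or forced while it is turned (more than 30 N of finger contact) (value of joint stop_head above 0.1 rad and contact force between the fingers and stop_box above 30 N).
It fails at once if the stop station is pushed with more than 60 N (contact force between the fingers and stop_box above 60 N).
It fails at once if a bench thing is lifted, knocked over or shifted by more than 20 mm (distance of any of vial_a, vial_b, timer, pipette, tube_rack, tip_box from where it was at the start of the episode above 0.02 m).
It also fails if it takes over 48 s, if anything falls off the work surface, if the arm or the gripper's body presses on something with over 40 N, if the wrist force passes 120 N, or if a joint passes its speed limit or range.

### The arm

A 6-joint arm with a two-finger parallel gripper is mounted at the origin on the work surface. World frame = base frame: x ahead of the robot, y to its left, z up, the work surface at z = 0. Lengths are in m, angles in degrees, forces in N, time in s.
With the tool pointing down it reaches from about 0.25 to 0.775 m from the base axis. Payload 4 kg.
Tool frame: the origin (TCP) lies between the finger pads; the fingertips stand 25 mm ahead of it and the grasp point (between the pads) lies 6 mm ahead of it; z points along the fingers, y is the line along which they close (so a half turn about z gives the same grasp; the last joint's range is limited). The gripper opens to 85 mm and grips with 20 to 120 N. Pads are 22 mm wide; open, the fingers measure 114 mm over their backs; the gripper's body (76 mm by 85 mm) begins 54 mm behind the grasp point. The pads swing forward as they close: fully open they stand 13 mm farther back than shut.
Start: joints at [68.52, 4.996, 78.535, -0, 96.463, -5.907], TCP at [0.148, 0.53, 0.256] pointing down, gripper open.
Joint ranges: [-177.83, 177.83], [-43.37, 116.18], [15.69, 146.23], [-61.86, 241.86], [9.47, 152.12], [-147.06, 147.06]. Speed limits (degrees/s): [159.86, 159.86, 180, 180, 180, 180].

### API

Orientations are given as [roll, pitch, yaw] about the fixed x, y, z axes, in that order (R = Rz(yaw) Ry(pitch) Rx(roll)).
In Python, from station import arm gives the robot as it stands. Calls block until the motion is done:
- arm.move_pose(position, orientation): joint-space move of the TCP to a pose.
- arm.move_straight(position, orientation=None, rate=0.15): straight line of the TCP; orientation=None keeps the orientation; rate is the mean speed in m/s.
- arm.move_joints(angles): joint-space move.
- arm.move_gripper(opening): finger opening in m; the grip force is fixed at half the most; returns when the fingers have stopped.
- arm.sleep(seconds).
- arm.ik(position, orientation): joint angles nearest the present ones, or None.
- arm.snapshot(name): name is "scene" or "top" or "wrist"; returns (picture, depth): 480x640x3 uint8, blue, green, red; 480x640 float32, m along the optical axis (not along the pixel's ray), 0 where there is no reading.
- arm.calibration(name): a dict with "intrinsics" (3x3 intrinsics, pixels), "cam_to_world" (4x4, takes a point from camera to world coordinates). Camera axes: x right, y down, z forward; pixel columns grow to the right and rows downward; lengths in m; the calibration is good to about 2 mm. A picture is of the moment at which its call begins: read the wrist's pose just before it. calibration takes no time and is no camera call; for the wrist camera it gives the pose at the moment of the call.
A pose or a line that the arm cannot do raises arm.Unreachable and nothing moves.
- arm.close_job(): hands the job in; it is judged then, once.
Trained networks look in the newest picture that a camera, given by its name, has taken for a name from the list of things; names that differ only in an ending like _2 or _b are one class to them, and where a whole thing is asked for, a point or a joint stands for the part that bears it (a point fixed in the world has none). Each returns a list of dicts, best first, with "confidence" (0 to 1); they miss things now and then, are a little off and sometimes report something else, mostly with a low value. They report only what shows in the picture. A call takes as long as a camera call.
- arm.search_frame(thing, camera): "box" ([left, top, width, height] in pixels, round what is visible of it).
- arm.silhouettes(thing, camera): "mask" (480x640 bool, what is visible of it) and "box" ([left, top, width, height] in pixels, round what is visible of it).
Readings, each from a call of its own:
- arm.get_time(): time.
- arm.get_qpos(): joint angles.
- arm.get_joint_velocities(): joint speeds.
- arm.get_effort(): joint torques, N m.
- arm.get_ee_pos(): TCP position.
- arm.get_orientation(): TCP orientation.
- arm.get_wrist_force(): force on the tool from outside, world axes, zero at the start.
- arm.get_torque(): the same for the moment, N m.
- arm.get_grip_width(): finger opening in m.
- arm.get_grip_force(): force on a finger pad.
Only numpy, scipy, OpenCV 4.12 (cv2) and the standard library are available. Lean on these libraries where they do the work, as an engineer would, in place of code of your own. Each camera call takes 0.05 s, during which the arm holds its last target. There are 200 camera calls.

## Working session

There is one attempt and no reset: what is moved stays moved. The work goes in short steps, each a Python script; the robot and the scene stay as the last script left them, time stands still between calls to the robot, and variables do not carry over. Pictures are saved under pics/ and viewed, at most 10 in all, crops included, and the job is handed in when it is done.

```bash
mkdir -p pics; ls
cat > h.py <<'E'
import numpy as np, cv2
from station import arm
def cloud(name, depth, T=None):
    c=arm.calibration(name); K=np.array(c["intrinsics"]); T=np.array(c["cam_to_world"]) if T is None else T
    v,u=np.mgrid[:480,:640]
    p=np.stack([(u-K[0,2])/K[0,0]*depth,(v-K[1,2])/K[1,1]*depth,depth],-1)
    return p@T[:3,:3].T+T[:3,3]
E
python3 - <<'E'
from h import *
print(arm.get_time(), arm.get_orientation())
pic,d=arm.snapshot("top"); cv2.imwrite("pics/top.png",pic)
P=cloud("top",d); np.savez("/tmp/top.npz",pic=pic,P=P,d=d)
for t in ["stop_box","stop_top","stop_lobe","button_box","reset_top","start_top","vial_a","timer"]:
    for r in arm.silhouettes(t,"top")[:2]:
        m=r["mask"]&(d>0); q=P[m]
        print(t,round(r["confidence"],2),r["box"],np.median(q,0).round(3),np.percentile(q[:,2],[5,95]).round(3))
print(arm.get_time())
E
```

```text
pics
0.0 [-1.79868921e+02 -1.30314934e-02  1.64430087e+02]
stop_box 0.61 [178.9, 198.4, 55.3, 47.1] [0.465 0.228 0.065] [0.029 0.098]
stop_top 0.58 [193.0, 210.3, 26.7, 27.3] [0.468 0.233 0.095] [0.087 0.1  ]
stop_lobe 0.69 [190.2, 207.7, 30.7, 31.5] [0.469 0.233 0.095] [0.085 0.1  ]
button_box 0.96 [324.1, 165.9, 80.9, 44.9] [ 0.544 -0.148  0.06 ] [0.023 0.074]
reset_top 0.55 [348.8, 190.0, 7.8, 3.5] [ 0.542 -0.108  0.076] [0.071 0.082]
start_top 0.41 [380.6, 178.4, 8.5, 11.7] [ 0.555 -0.192  0.075] [0.066 0.08 ]
vial_a 0.57 [305.4, 223.3, 1.6, 9.2] [0.454 0.    0.044] [0.032 0.049]
vial_a 0.52 [302.9, 160.6, 5.3, 6.8] [0.609 0.001 0.043] [0.027 0.048]
timer 0.78 [295.6, 185.2, 25.1, 19.5] [ 0.536 -0.001  0.02 ] [-0.     0.025]
0.45
```

```bash
python3 - <<'E'
from h import *
c=arm.calibration("wrist");T=np.array(c["cam_to_world"]);p=arm.get_ee_pos();print("cam off",(T[:3,3]-p).round(3),T[:3,2].round(2),c["intrinsics"][0][0])
arm.move_gripper(0.0)
for nm,pos in [("stop",[0.43,0.23,0.33]),("btn",[0.50,-0.13,0.33])]:
    arm.move_pose(pos,[180,0,180])
    T=np.array(arm.calibration("wrist")["cam_to_world"])
    pic,d=arm.snapshot("wrist"); P=cloud("wrist",d,T)
    np.savez(f"/tmp/{nm}.npz",pic=pic,P=P,d=d); cv2.imwrite(f"pics/w_{nm}.png",pic)
    print(nm,T[:3,3].round(3),T[:3,2].round(2),arm.get_time())
    for t in (["stop_box","stop_top","stop_lobe"] if nm=="stop" else ["button_box","reset_top","start_top"]):
        for r in arm.silhouettes(t,"wrist")[:3]:
            m=r["mask"]&(d>0); q=P[m]
            print(t,round(r["confidence"],2),r["box"],np.median(q,0).round(4),q.mean(0).round(4))
print(arm.get_time())
E
python3 -c "
import cv2,numpy as np
a=cv2.imread('pics/w_stop.png');b=cv2.imread('pics/w_btn.png');t=cv2.imread('pics/top.png')
r=lambda x:cv2.resize(x,(400,300))
cv2.imwrite('pics/all.png',np.vstack([np.hstack([r(a),r(b)]),np.hstack([r(t),r(t)*0])]))"
```

```text
cam off [-0.076  0.021  0.118] [ 0.29 -0.08 -0.95] 339.62414232182124
stop [0.351 0.231 0.448] [ 0.3   0.   -0.95] 2.8083
stop_box 0.96 [283.0, 179.5, 98.1, 92.9] [0.4563 0.2349 0.0659] [0.4578 0.2355 0.0695]
stop_box 0.56 [296.6, 206.6, 65.0, 54.8] [0.4658 0.2344 0.0966] [0.4632 0.234  0.0952]
stop_top 0.91 [296.6, 206.2, 61.7, 56.1] [0.4659 0.2343 0.0967] [0.4634 0.2338 0.0953]
stop_lobe 0.71 [297.9, 204.0, 58.0, 59.1] [0.4658 0.2343 0.0965] [0.4633 0.2338 0.0947]
btn [ 0.421 -0.129  0.448] [ 0.3   0.   -0.95] 4.3833
button_box 0.88 [234.4, 187.8, 157.8, 89.4] [ 0.5391 -0.1489  0.0606] [ 0.5416 -0.149   0.0586]
reset_top 0.82 [331.1, 225.6, 24.2, 22.8] [ 0.5409 -0.11    0.0763] [ 0.541  -0.1099  0.0759]
start_top 0.38 [629.4, 172.8, 10.6, 23.6] [0.4771 0.2017 0.0862] [0.4775 0.2023 0.086 ]
4.5333
```

View pics/all.png

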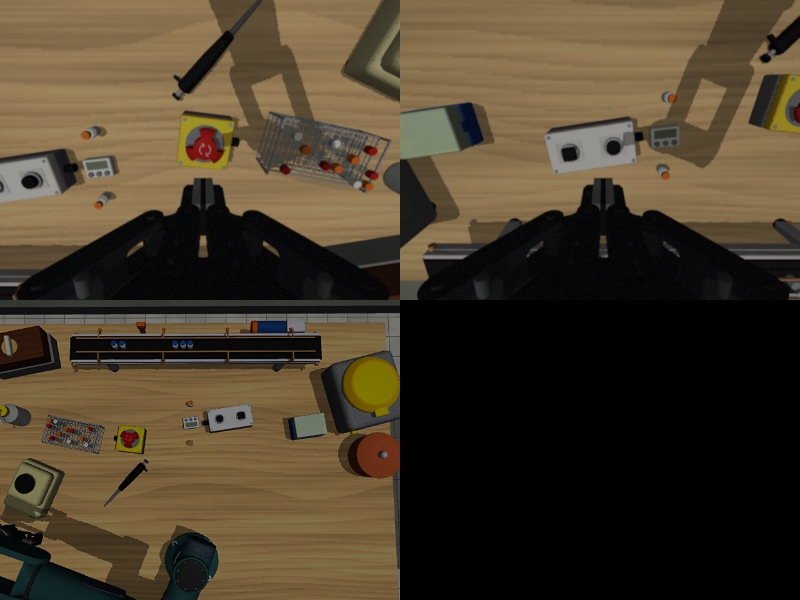

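Run:
```python
from h import *
z=np.load("/tmp/stop.npz"); P=z["P"];pic=z["pic"].astype(int)
near=np.hypot(P[...,0]-.465,P[...,1]-.234)<.085
red=(pic[...,2]>90)&(pic[...,1]<70)&(pic[...,0]<70)&near&(P[...,2]>.075)
yel=(pic[...,2]>100)&(pic[...,1]>90)&(pic[...,0]<90)&near&(abs(P[...,2]-.066)<.004)
print(red.sum(),yel.sum(),P[yel][:,2].mean())
r=cv2.minAreaRect((P[yel][:,:2]*1000).astype(np.float32)); print("panel rect",r)
print("red top z",np.percentile(P[red][:,2],[50,90,98]))
b=np.array(r[0])/1000
q=P[red]; c,rad=cv2.minEnclosingCircle((q[:,:2]*1000).astype(np.float32)); print("head circle",c,rad)
# lobe template fit: minimise mismatch over centre and angle
from scipy.optimize import differential_evolution
cand=near&(P[...,2]>.06)
X=P[cand][:,:2]; lab=red[cand]
# use only pixel points lying on head/panel
def inside(x,y,cx,cy,a):
    dx,dy=x-cx,y-cy; rr=np.hypot(dx,dy); th=np.degrees(np.arctan2(dy,dx))-a
    t=(th+60)%120-60
    return (rr<.021)|((rr<.035)&(abs(t)<25))
f=lambda p: np.mean(inside(X[:,0],X[:,1],*p)!=lab)
o=differential_evolution(f,[(.45,.48),(.22,.25),(0,120)],seed=1,popsize=25,tol=1e-8); print(o.x,o.fun)
crop=z["pic"][150:300,250:410]; cv2.imwrite("pics/head.png",cv2.resize(crop,(640,600),interpolation=cv2.INTER_CUBIC))
z=np.load("/tmp/btn.npz"); P=z["P"]
m=(abs(P[...,2]-.060)<.004)&(np.hypot(P[...,0]-.543,P[...,1]+.15)<.11)
print("bbox",cv2.minAreaRect((P[m][:,:2]*1000).astype(np.float32)))
m=(abs(P[...,2]-.076)<.0035)&(np.hypot(P[...,0]-.541,P[...,1]+.11)<.025); print("reset",P[m].mean(0),cv2.minEnclosingCircle((P[m][:,:2]*1000).astype(np.float32)))
m=(abs(P[...,2]-.076)<.0035)&(np.hypot(P[...,0]-.553,P[...,1]+.192)<.025); print("start",P[m].mean(0))
```

```text
1648 3354 0.06538573043661082
panel rect ((466.05645751953125, 233.684326171875), (99.63053894042969, 99.38909912109375), 83.34602355957031)
red top z [0.09672204 0.09889313 0.09966359]
head circle (466.64434814453125, 233.97293090820312) 34.227394104003906
[ 0.47222335  0.23409011 52.21388486] 0.008427905084351706
bbox ((548.488037109375, -151.5284423828125), (84.63575744628906, 170.11451721191406), 8.872970581054688)
reset [ 0.54172221 -0.11013958  0.07634853] ((542.2523803710938, -110.04552459716797), 13.417523384094238)
start [ 0.55437934 -0.19246771  0.07631453]
```

View pics/head.png

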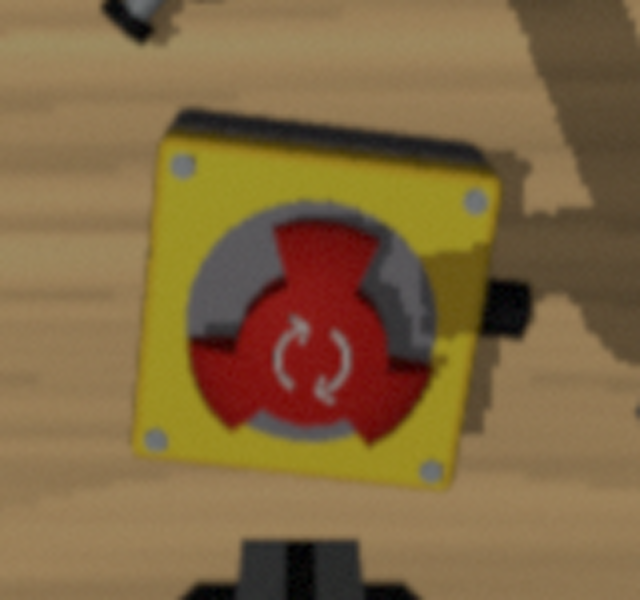

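Run:
```python
from h import *
P=np.load("/tmp/stop.npz")["P"]
m=(np.hypot(P[...,0]-.43,P[...,1]-.23)<.04)&(P[...,2]>.295)
for a,b in [(.295,.31),(.31,.325),(.325,.345)]:
    q=P[m&(P[...,2]>a)&(P[...,2]<=b)]
    if len(q): print(a,len(q),q.min(0).round(4),q.max(0).round(4))
C=np.array([.4663,.2338]); o=[180,0,143.3]
arm.move_pose([*C,.16],o); arm.move_straight([*C,.128],rate=.1)
f0=np.array(arm.get_wrist_force()); print("base",f0.round(2),arm.get_time())
z=.126
while z>.1145:
    arm.move_straight([*C,z],rate=.05)
    f=np.array(arm.get_wrist_force())-f0; p=arm.get_ee_pos()
    print(round(z,4),round(p[2]-.025,4),f.round(2))
    if f[2]>20: break
    z-=.001 if z>.1175 else .0005
print(arm.get_time())
arm.move_straight([*C,.145],rate=.1)
T=np.array(arm.calibration("wrist")["cam_to_world"]); pic,d=arm.snapshot("wrist"); P=cloud("wrist",d,T)
# core crown away from the fingers is hidden partly: report height near the axis
rr=np.hypot(P[...,0]-C[0],P[...,1]-C[1]); q=P[(rr<.02)&(P[...,2]>.08)&(P[...,2]<.105)]
print(len(q),np.percentile(q[:,2],[10,50,90]).round(4),arm.get_time()); cv2.imwrite("pics/after.png",pic)
```

```text
0.295 28 [0.418  0.2241 0.3081] [0.4189 0.2371 0.31  ]
0.31 961 [0.4174 0.217  0.31  ] [0.4231 0.2442 0.325 ]
0.325 1955 [0.4168 0.2153 0.325 ] [0.4413 0.2463 0.345 ]
base [-0.6   0.45  0.36] 6.4917
0.126 0.1016 [ 0.33  0.58 -1.26]
0.125 0.1001 [ 1.49 -0.47 -0.28]
0.124 0.0989 [ 0.3  -0.71 -0.74]
0.123 0.0985 [ 0.3  -0.86  2.23]
0.122 0.0978 [-1.16 -1.49  4.78]
0.121 0.0973 [-0.31 -1.56  6.64]
0.12 0.0966 [-1.38 -1.7   8.73]
0.119 0.096 [-2.6  -1.01  9.9 ]
0.118 0.0953 [-4.31 -1.3  10.68]
0.117 0.093 [-0.33 -0.43  2.93]
0.1165 0.0917 [-0.15 -0.9   3.82]
0.116 0.0913 [ 0.16 -0.12  5.29]
0.1155 0.0909 [-0.76 -1.07  5.46]
0.115 0.0905 [-0.15  0.07  5.75]
9.9917
2898 [0.0901 0.0915 0.0928] 10.4917
```

```bash
cat > turn.py <<'E'
from h import *
C=np.array([.4663,.2338]); R=.0375; G=-126.7; ZT=.069+.025
def pose(a,z=ZT,R=R):
    t=np.radians(G-a); return [C[0]+R*np.cos(t),C[1]+R*np.sin(t),z],[180,0,G-a+270]
def crown():
    T=np.array(arm.calibration("wrist")["cam_to_world"]); pic,d=arm.snapshot("wrist"); P=cloud("wrist",d,T)
    rr=np.hypot(P[...,0]-C[0],P[...,1]-C[1]); q=P[(rr<.012)&(P[...,2]>.085)&(P[...,2]<.105)]
    return (np.median(q[:,2]).round(4) if len(q) else None), pic
E
python3 - <<'E'
from turn import *
arm.move_straight(*pose(0,.14)); f0=np.array(arm.get_wrist_force())
ok=True
for z in (.115,.104,ZT):
    arm.move_straight(*pose(0,z),rate=.06); f=np.array(arm.get_wrist_force())-f0; print(z,f.round(1))
    if np.linalg.norm(f)>8: ok=False; break
c,pic=crown(); print("crown",c,arm.get_time(),ok); cv2.imwrite("pics/in.png",pic)
if ok:
    f0=np.array(arm.get_wrist_force())
    for a in list(range(6,43,6))+list(range(45,61,3)):
        arm.move_straight(*pose(a),rate=.04); f=np.array(arm.get_wrist_force())-f0; c,pic=crown()
        print(a,f.round(1),c,round(arm.get_time(),2))
        if np.linalg.norm(f)>16 or (c is not None and c>.0965): break
    cv2.imwrite("pics/turned.png",pic)
E
```

```text
0.115 [-0.2  0.7 -1.3]
0.104 [-0.7  0.1 -0.1]
0.094 [-0.4  0.7  1.2]
crown 0.0923 12.1583 True
6 [ 0.7 -0.1 -0.1] 0.0923 12.47
12 [-0.5  0.7 -0.4] 0.0923 12.78
18 [ 0.4  0.4 -0.7] 0.0924 13.08
24 [-0.6 -0.7  0. ] 0.0924 13.39
30 [ 0.6 -1.1  0. ] 0.0924 13.7
36 [-0.2 -1.   0.4] 0.0924 14.01
42 [-0.1 -1.4  0.3] 0.0925 14.32
45 [-0.7 -1.5  0.4] 0.0926 14.62
48 [-0.8 -2.1  1.3] 0.0927 14.92
51 [ 0.4 -0.5 -0.9] 0.0989 15.22
```

View pics/turned.png

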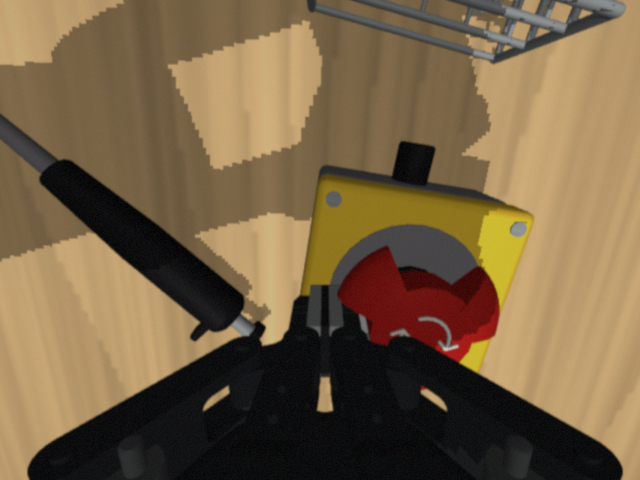

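The head has risen: the crown reads 98.9 mm. In the picture the fingertips (325, 320) rest against the side of the turned lobe (370, 280). Next I back off, lift and press reset.

Run:
```python
from turn import *
for a in (34,17,0): arm.move_straight(*pose(a),rate=.06)
arm.move_straight(*pose(0,.16),rate=.12)
c,pic=crown(); print("crown",c,arm.get_time()); a=pic
B=[.542,-.110]; o=[180,0,180]
arm.move_pose([.45,.2,.25],o)
arm.move_pose([*B,.16],o); arm.move_straight([*B,.108],rate=.1)
f0=np.array(arm.get_wrist_force()); z=.104
while z>.0925:
    arm.move_straight([*B,z],rate=.05); f=np.array(arm.get_wrist_force())-f0; p=arm.get_ee_pos()
    print(round(z,4),(p[2]-.025).round(4),f.round(1))
    if f[2]>11: break
    z-=.001
arm.sleep(.2); print("tip",arm.get_ee_pos()[2]-.025)
arm.move_straight([*B,.16],rate=.12); arm.move_pose([.45,.05,.33],o)
T=np.array(arm.calibration("wrist")["cam_to_world"]); pic,d=arm.snapshot("wrist"); P=cloud("wrist",d,T); cv2.imwrite("pics/end.png",pic)
for n,(x,y) in dict(reset=B,start=(.554,-.192),head=C).items():
    q=P[(np.hypot(P[...,0]-x,P[...,1]-y)<.008)&(P[...,2]>.04)&(P[...,2]<.12)]; print(n,len(q),np.median(q[:,2]) if len(q) else None)
print(arm.get_time())
```

```text
crown 0.0989 17.3167
0.104 0.0794 [ 1.   0.8 -0. ]
0.103 0.0781 [ 0.8  1.3 -0. ]
0.102 0.0769 [-0.2  0.4 -0.3]
0.101 0.0761 [ 0.5  1.5 -0.2]
0.1 0.0753 [0.8 2.  2.5]
0.099 0.0742 [0.8 0.6 2.4]
0.098 0.0732 [0.3 0.8 3.7]
0.097 0.0721 [0.4 1.6 4. ]
0.096 0.0711 [-0.6  1.8  4.7]
0.095 0.0702 [-0.8  1.4  5.1]
0.094 0.07 [-2.4  1.7  8.6]
0.093 0.07 [-3.7  2.3 12.9]
tip 0.06996206029633101
reset 127 0.07647813326897307
start 125 0.07651986227523166
head 170 0.09896197371449644
24.8583
```

View pics/end.png

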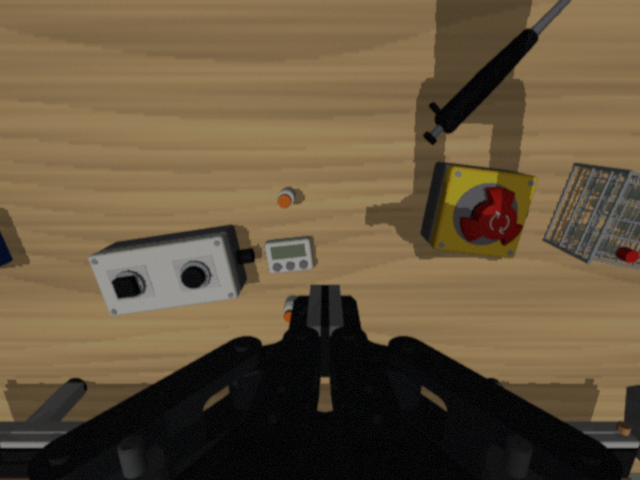

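All buttons and the head read as out, and the vials (285, 198 and 290, 308) and timer (290, 255) are undisturbed. I'll check the head's turn with numbers, then hand in.

Run:
```python
from turn import *
def ang(P):
    dx,dy=P[...,0]-C[0],P[...,1]-C[1]; r=np.hypot(dx,dy)
    m=(r>.024)&(r<.037)&(P[...,2]>.078)&(P[...,2]<.1)
    t=np.arctan2(dy[m],dx[m]); return np.degrees(np.angle(np.exp(3j*t).mean()))/3
T=np.array(arm.calibration("wrist")["cam_to_world"]); pic,d=arm.snapshot("wrist")
a,b=ang(np.load("/tmp/stop.npz")["P"]),ang(cloud("wrist",d,T)); print(a,b,"expected 53.3")
if abs(a-b)<5: print(arm.close_job())
```

```text
53.15301468784185 53.31082701997075 expected 53.3
the job is handed in; nothing more can be done
None
```

The job is done and handed in: the stop button latched in and stayed in with the fingers off, a clockwise push on a lobe released it, and it turned back to rest; then the reset button went fully in and came back, the start button and bench things were left alone, and the robot finished clear after about 25 s.

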